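Strip the press arm off the bag sealer

ROBOT

A 6-joint arm with a two-finger parallel gripper is mounted at the origin on the work surface. World frame = base frame: x ahead of the robot, y to its left, z up, the work surface at z = 0. Lengths are in m, angles in degrees, forces in N, time in s.
With the tool pointing down it reaches from about 0.4 to 0.825 m from the base axis. Payload 7 kg.
Tool frame: the origin (TCP) lies between the finger pads; the fingertips stand 19 mm ahead of it and the grasp point (between the pads) is the TCP; z points along the fingers, y is the line along which they close (so a half turn about z gives the same grasp; the last joint's range is limited). The gripper opens to 88 mm and grips with 3 to 60 N. Pads are 19 mm wide; open, the fingers measure 130 mm over their backs; the gripper's body (78 mm by 193 mm) begins 47 mm behind the grasp point.
Start: joints at [-50.701, 20.546, 0.682, 0, -70.136, -16.507], TCP at [0.261, -0.622, 0.246] pointing down, gripper open.
Joint ranges: [-176.03, 176.03], [-82.01, 121.73], [-58.28, 71.71], [-173.87, 95.51], [-174.79, -0.11], [-173.66, 173.66]. Speed limits (degrees/s): [136.94, 136.94, 172.46, 180, 180, 180].

INTERFACE

Orientations are given as [roll, pitch, yaw] about the fixed x, y, z axes, in that order (R = Rz(yaw) Ry(pitch) Rx(roll)).
In Python, from plant import r gives the robot as it stands. The module is installed in compiled form; this text tells all that it offers.
- The arm moves only by the shell command python3 -m pendant 'ROWS' [OPENING] [FORCE]. ROWS is JSON, a list of rows, each a list of 6 numbers: the shift along the tool's x, y, z in mm, then the turn, a rotation vector about the tool's x, y, z in rad. In form: [[tx, ty, tz, wx, wy, wz], ...]. A call has 1 to 20 rows; each row is the pose to reach, as a shift and turn from the pose commanded when the call began, along the tool's axes at that moment; what a row does not reach only later rows make up. A row lasts 1/8 s, in which the tool goes at most 62.5 mm and 10.7 degrees, less where a joint would pass 70% of its speed; a pose out of reach is approached as far as the arm can. A call with a gripper value outside its range is refused whole. OPENING is the finger opening in mm, from 0 to 87.6, set as the call begins (- or left out, the last holds). The fingers move at their own pace and stop on an object; FORCE is the grip in N (left out, the last holds). Time passes only in rows, so rows that repeat a pose let the fingers close. It gives the time, the measured TCP pose, the force, the opening and the grip force at its end, in the units of the state.
- r.get_state(): the state, without advancing time (a new reading comes with each control period).
- r.capture(name): name is "scene" or "top" or "wrist"; returns the picture (400x640x3 uint8, red, green, blue); there is no depth.
- r.camera_params(name): a dict with "mtx" (3x3 intrinsics, pixels), "rvec" (rotation vector, rad) and "tvec" (3), from world to camera coordinates, as OpenCV has them; the wrist camera has in their place "mount" (4x4, takes a point from camera to tool coordinates, whose origin is the TCP and whose axes are the flange's). Camera axes: x right, y down, z forward; pixel columns grow to the right and rows downward; lengths in m; the calibration is good to about 2 mm. A picture is of the moment at which its call begins: read the wrist's pose just before it. camera_params takes no time and is no camera call.
- r.close_job(): hands the job in; it is judged then, once.
The state is a dict: "time_s": time; "joints": joint angles; "qd": joint speeds; "joint_torque": joint torques, N m; "tcp_pos": TCP position; "eef_rot": TCP orientation; "contact_force": force on the tool from outside, world axes, zero at the start; "moment": the same for the moment, N m; "gripper_width": finger opening in m; "gripper_force": force on a finger pad.
Only numpy, scipy, OpenCV 4.12 (cv2) and the standard library are available. Lean on these libraries where they do the work, as an engineer would, in place of code of your own. Each camera call takes 0.05 s, during which the arm holds its last target. There are 200 camera calls.

TASK

The bag sealer's press arm has to come off its hinge for service. Take the forked wedge tool out of its wooden block and push it straight down over the hinge's spring bar, between the steel lug and the brass flange, until it is fully home and has pressed the bar sideways out of the arm's eye; leave the fork standing there to hold the bar back. Then lift the arm straight up out of the lugs and lay it gently, without dropping it, flat on its own drawn outline on the service tray, handle on handle and eye on eye, leaving the screwdriver, the jar, the label roll and the marker where they are.

Things in the scene. Friction and masses are not known exactly. Their poses are not given: they have to be found in the camera images.
- sealer: blue hand bag sealer, fixed, 315 mm long (x), 74 mm wide (y). Origin: under its middle, on the table; +x runs from its dial end to its hinge end, z up. Its flat top is 58 mm above the table; the jaw strip under the arm is 20 mm wide and 68 mm high. The fork's pocket is outside the +y lug; its floor is 30 mm above the table.
- hinge (a point): middle of the hinge: sealer (126, 0, 84) mm; axes as the sealer's. The spring bar, 6 mm thick, runs along y through this point, out to the +y side. Two steel lugs stand either side of the arm's eye: y -15 to -8 and 8 to 15 mm, 30 mm long in x, tops 98 mm above the table. Spring housing and bracket at y = 50 to 68, top 95 mm above the table.
- bar (a joint): how far the bar is pressed to the sealer's +y side, m: 0 at rest, at most 0.018. Its nose reaches 9 mm into the arm's eye at rest, so about 0.011 or more frees the arm. The spring pushes back with 3.6 N at rest, rising 0.2 N per mm; pushing the fork down takes about 3 to 15 N and stops hard on the bar. The bar springs home if not held.
- flange (a point): middle of the bar's brass flange, a disc 24 mm in diameter, 3 mm thick, across the bar; it moves with the bar. At rest it is at sealer y = 23.5 mm: a gap of 7 mm is open between its inner face (y = 22) and the outer face of the +y lug (y = 15).
- fork_seat (a point): where the fork's crotch comes when the fork is fully home, its flat face on the lug: sealer (126, 25, 87) mm, just on top of the bar; axes as the sealer's
- fork: forked wedge tool, steel with orange handle, 141 mm tall, 90 g, standing tines down in its block. Origin: on its axis at the level of the tine tips; z up. Two tines 50 mm long, x = 5.5 to 13 mm either side. Flat face at y = -10; the tines are 2 mm thick at the tips (y -10 to -8) and a bevel on the +y side brings them to 20 mm (y -10 to 10) at 46 mm up.
- fork_crotch (a point): crotch of the fork, on its axis 50 mm above the tine tips; axes as the fork's. Above it a solid head 26 x 20 mm (16 mm high), then a dark collar 36 x 30 x 5 mm.
- fork_grip (a point): grip point on the fork's handle, 112 mm above the tine tips. The handle is 22 mm (x) by 16 mm (y), 71 to 141 mm above the tips. Work with the fork's axes parallel to the sealer's; the tips enter the middle of the 7 mm gap when the fork's axis is over sealer x = 126, y = 27.5 mm. Home, the handle's top is 178 mm above the table.
- tool_block: wooden block 64 x 60 x 67 mm, fixed, with an upright slot 30 x 24 mm that holds the fork, axes alike; the fork's collar rests on its top, so the tine tips are 1 mm above the table. Origin: under its middle.
- press_arm: grey press arm with black handle, 305 mm long, 260 g, lying closed on the jaw. Origin: on the underside; x to the eye, z up; at the start it is above the sealer's origin, axes alike. Underside: a red strip 204 x 16 mm, 6 mm high. Above it the arm's bar, 22 mm wide (y), 6 to 24 mm above the underside, x -150 to 112 mm.
- part_balance (a point): balance point of the arm, on the underside at x = -17 mm; grip across the 22 mm width above it
- part_handle (a point): point at the level of the arm's underside, below the handle pad, arm x = -140 mm. The pad is 52 x 34 mm, 12 to 32 mm above the underside.
- part_eye (a point): point at the level of the arm's underside, below the eye, arm x = 126 mm. The eye is a tongue 12 mm wide, x 112 to 140, 6 to 26 mm above the underside, with a 10 mm hole across it; lifted 30 mm it clears the lugs.
- tray: aluminium sheet pan, fixed, 380 mm (x) by 240 mm (y), rim 20 mm high, with a white liner on which outlines of parts are drawn; the liner is 4 mm above the table. Origin: under its middle. The arm's outline (wide handle end, bar, narrow end with a small ring) lies along x at y = 50 mm, 3 mm larger all round. The plain strip outline stays empty.
- mark_handle (a point): point of the arm's outline on the liner over which part_handle belongs: tray (-140, 50) mm
- mark_eye (a point): point of the arm's outline (the small ring) over which part_eye belongs: tray (126, 50) mm
- screwdriver: red-handled screwdriver, 175 mm, already in its outline on the tray (bystander)
- screw_jar: small glass jar with black lid, 44 mm diameter, 45 mm high, already in its circle on the tray (bystander)
- label_roll: roll of paper labels lying flat, 76 mm diameter, 44 mm high (bystander)
- marker: blue and white marker pen, 130 mm long, lying (bystander)
Not all that is in view belongs to the job. What is meant by the fork is not pink, and is the larger of those in its own colour.

How it is judged:
By the outcome, as a careful person would: the job done as asked, in the order asked, and still so for the second after the job is handed in, with the robot touching nothing.
It also fails if it takes over 53 s, if anything falls off the work surface, if the arm or the gripper's body presses on something with over 40 N, if the wrist force passes 120 N, or if a joint passes its speed limit or range.

## Working session

There is one attempt and no reset: what is moved stays moved. The work goes in short steps, Python scripts to look and compute and a shell command to move; the robot and the scene stay as the last step left them, time stands still between calls to the robot, and variables do not carry over. Pictures are saved under pics/ and viewed, at most 10 in all, crops included, and the job is handed in when it is done.

```bash
mkdir -p pics; cat > h.py <<'E'
import numpy as np, cv2
from plant import r
def ray(cam,px):
    p=r.camera_params(cam); R=cv2.Rodrigues(np.array(p["rvec"],float))[0]; t=np.array(p["tvec"],float).ravel()
    d=np.linalg.inv(np.array(p["mtx"]))@np.array([px[0],px[1],1.0]); return -R.T@t, R.T@d
def onz(cam,px,z):
    o,d=ray(cam,px); return o+d*(z-o[2])/d[2]
def proj(cam,P):
    p=r.camera_params(cam); return cv2.projectPoints(np.array(P,float).reshape(-1,3),np.array(p["rvec"],float),np.array(p["tvec"],float),np.array(p["mtx"],float),None)[0].reshape(-1,2)
def save(n,im): cv2.imwrite("pics/"+n,im[:,:,::-1])
E
python3 - <<'E'
from h import *
for c in("top","scene"):
    im=r.capture(c); np.save(c,im); save(c+"0.png",cv2.resize(im,(800,500)))
    print(c,ray(c,(320,200)))
print(r.get_state())
E
```

```text
top (array([0.42994662, 0.04355054, 1.01969027]), array([ 0.04425903, -0.02203466, -0.99878625]))
scene (array([1.43326233, 0.15571028, 1.07917572]), array([-0.68363632, -0.06860973, -0.72667355]))
{'time_s': 0.1, 'joints': array([-5.07025127e+01,  2.05883815e+01,  6.40244125e-01, -1.73672600e-02,
       -7.01342755e+01, -1.65080704e+01]), 'qd': array([-0.05580674, -0.01238222,  0.07938558,  0.15944697,  0.16571783,
        0.00344287]), 'joint_torque': array([-3.94386749e-03, -5.84162951e+01,  2.93747771e+01,  7.01545537e+00,
        1.01248693e-02, -7.91937191e-05]), 'tcp_pos': array([ 0.2613016 , -0.62195072,  0.24471492]), 'eef_rot': array([ 1.79916345e+02, -7.76553313e-03, -1.57216491e+02]), 'contact_force': array([ 0.06023027, -0.00583418, -0.22220101]), 'moment': array([0.04429173, 0.02441348, 0.00862471]), 'gripper_force': 0.0, 'gripper_width': 0.08730405907628579}
```

View pics/top0.png

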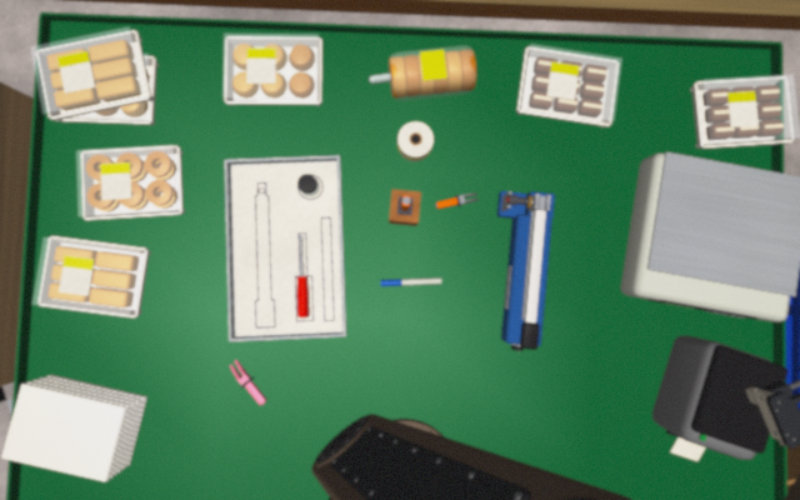

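View pics/scene0.png

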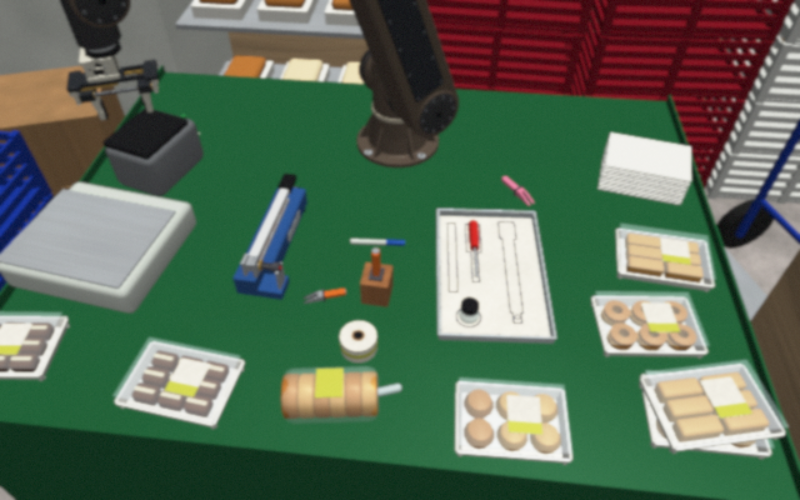

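Top view (800-scale pixels): the candidates for the fork are orange in the wooden block (405,207), a smaller orange one lying at (456,201), and a pink one at (247,383). The one in the block fits: it is not pink, is the larger orange one, and stands in its block. I'll confirm this in a crop and measure.

```bash
python3 - <<'E'
from h import *
im=np.load("top.npy"); hsv=cv2.cvtColor(im,cv2.COLOR_RGB2HSV)
a=cv2.resize(im[145:285,300:450],None,fx=4,fy=4,interpolation=cv2.INTER_CUBIC)
save("crop1.png",a)
def comp(name,lo,hi,z,roi,cam="top"):
    I=np.load(cam+".npy"); H=cv2.cvtColor(I,cv2.COLOR_RGB2HSV)
    m=cv2.inRange(H,lo,hi); k=np.zeros_like(m); x0,y0,x1,y1=roi; k[y0:y1,x0:x1]=m[y0:y1,x0:x1]
    cs,_=cv2.findContours(k,cv2.RETR_EXTERNAL,cv2.CHAIN_APPROX_NONE)
    for c in sorted(cs,key=cv2.contourArea)[::-1][:2]:
        if cv2.contourArea(c)<8: continue
        P=np.array([onz(cam,p,z)[:2] for p in c[:,0]],np.float32)*1000
        print(name,cam,"px",c[:,0].mean(0),"mm",cv2.minAreaRect(P),"area",cv2.contourArea(c))
comp("blue",(100,120,50),(125,255,255),.058,(385,145,450,290))
comp("tray",(0,0,120),(180,70,255),.02,(170,115,285,280))
comp("block",(5,80,60),(20,255,255),.067,(300,145,345,190))
comp("armwhite",(0,0,150),(180,60,255),.092,(385,145,450,290))
comp("orangefork",(5,180,150),(20,255,255),.143,(280,190,330,245),"scene")
comp("roll",(0,0,150),(180,60,255),.044,(310,90,355,135))
E
```

```text
blue top px [411.24573379 209.6552901 ] mm ((445.97283935546875, -212.91705322265625), (310.8995056152344, 62.42111587524414), 1.1133795976638794) area 1337.5
blue top px [435.6255144  215.30864198] mm ((442.93475341796875, -276.14288330078125), (10.746474266052246, 313.0860900878906), 85.39558410644531) area 292.5
tray top px [227.50421941 198.37763713] mm ((473.42010498046875, 266.63885498046875), (390.2529296875, 250.19143676757812), 4.034785270690918) area 13690.0
block top px [323.54444444 165.13333333] mm ((561.0581665039062, 15.847188949584961), (58.2279052734375, 67.17459869384766), 86.0629653930664) area 544.0
armwhite top px [429.54356846 201.84647303] mm ((463.85394287109375, -247.13604736328125), (30.15847396850586, 256.5295104980469), 84.41393280029297) area 877.5
roll top px [332.14457831 110.77108434] mm ((709.1614990234375, -2.9222373962402344), (77.75701141357422, 77.5242691040039), 65.12716674804688) area 657.5
```

View pics/crop1.png

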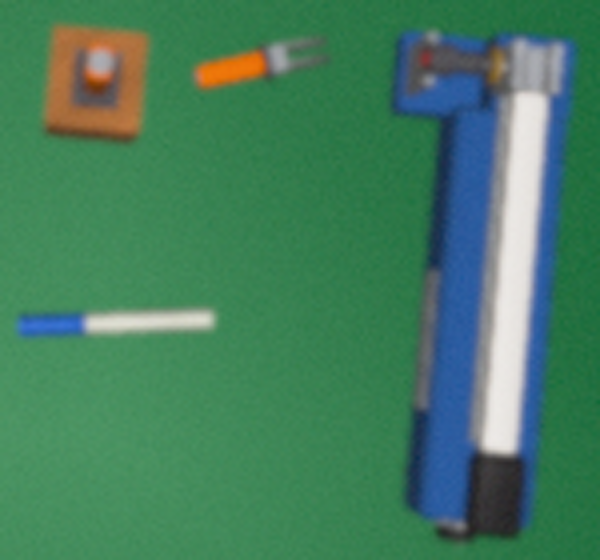

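The crop confirms it: the large orange fork stands in its block at crop (98,65), and the smaller one lies at (260,65). The sealer's hinge end is at the top right (530,65), with the bar running left. Next comes a closer wrist view.

```bash
cat >> h.py <<'E'
from scipy.spatial.transform import Rotation as Ro
def tcp():
    s=r.get_state(); return np.array(s["tcp_pos"]),Ro.from_euler("xyz",s["eef_rot"],degrees=True).as_matrix()
def go(x,y,z,yaw):
    p,R=tcp(); T=Ro.from_euler("xyz",[180,0,yaw],degrees=True).as_matrix()
    return np.round(np.r_[R.T@(np.array([x,y,z])-p)*1000,Ro.from_matrix(R.T@T).as_rotvec()*[1,1,1]],3)
def wcam():
    p,R=tcp(); q=r.camera_params("wrist"); M=np.array(q["mount"]); im=r.capture("wrist")
    return im,p+R@M[:3,3],R@M[:3,:3],np.array(q["mtx"])
def wz(c,R,K,px,z):
    d=R@np.linalg.inv(K)@np.array([px[0],px[1],1.]); return c+d*(z-c[2])/d[2]
def wproj(c,R,K,P):
    v=(np.array(P)-c)@R; u=v@K.T; return u[...,:2]/u[...,2:]
E
python3 - <<'E'
from h import *
q=r.camera_params("wrist"); print(np.round(q["mount"],3),q["mtx"])
print(go(.50,-.05,.36,-184.5))
# sealer estimate: yaw -5
E
```

```text
[[ 0.001 -0.966 -0.259  0.068]
 [ 1.     0.001  0.    -0.   ]
 [-0.    -0.259  0.966 -0.14 ]
 [ 0.     0.     0.     1.   ]] [[297.16325815   0.         317.51552661]
 [  0.         297.16325815 205.06531395]
 [  0.           0.           1.        ]]
[-4.41546e+02  4.35056e+02 -1.14710e+02  1.00000e-03 -0.00000e+00
  4.76000e-01]
```

```bash
python3 - <<'E'
from h import *
print(go(.50,-.11,.28,-184.5))
E
```

```text
[-4.18322e+02  3.79621e+02 -3.47880e+01  1.00000e-03 -0.00000e+00
  4.76000e-01]
```

```bash
python3 -m pendant '[[-30,30,-35,0,0,0],[-75,70,-35,0,0,0.07],[-120,110,-35,0,0,0.15],[-165,150,-35,0,0,0.22],[-210,190,-35,0,0,0.29],[-255,230,-35,0,0,0.36],[-300,270,-35,0,0,0.42],[-345,312,-35,0,0,0.476],[-385,350,-35,0,0,0.476],[-418,380,-35,0,0,0.476],[-418,380,-35,0,0,0.476],[-418,380,-35,0,0,0.476]]'
python3 - <<'E'
from h import *
im,c,R,K=wcam(); np.savez("w1",im=im,c=c,R=R,K=K); print(tcp()[0],r.get_state()["eef_rot"],r.get_state()["qd"].max())
save("w1.png",cv2.resize(im,(800,500)))
E
```

```text
time_s: 1.6
tcp_pos: [0.4993, -0.1099, 0.2802]
eef_rot: [-180.0, -0.0, 175.6]
contact_force: [-0.2, -0.8, 0.2]
gripper_width: 0.0874
gripper_force: 0.0
[ 0.49920679 -0.11044806  0.28034333] [-1.79991613e+02 -3.40916720e-02  1.75507389e+02] 0.1486315050810128
```

View pics/w1.png

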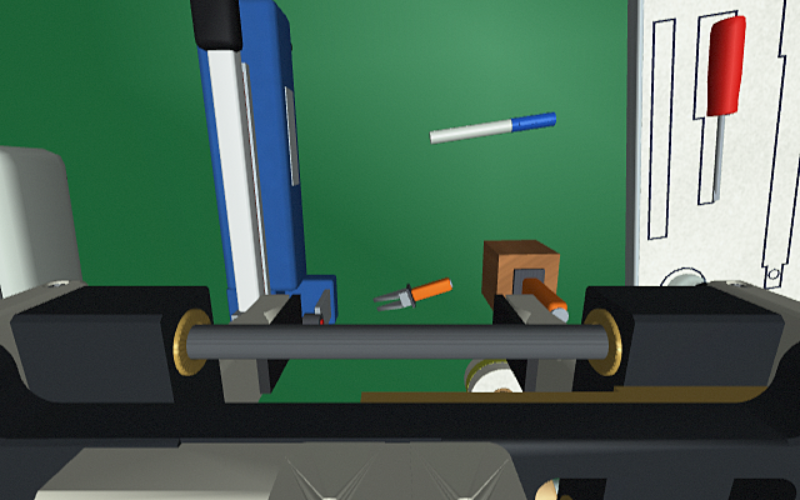

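The gripper hides the lower half, so I move 160 mm further in +x. That puts the block and hinge in the clear upper half.

```bash
python3 -m pendant '[[-55,0,10,0,0,0],[-110,0,20,0,0,0],[-160,0,30,0,0,0],[-160,0,30,0,0,0],[-160,0,30,0,0,0]]' | head -2
python3 - <<'E'
from h import *
im,c,R,K=wcam(); np.savez("w2",im=im,c=c,R=R,K=K); print(tcp()[0])
save("w2.png",cv2.resize(im[:280],(800,350)))
E
```

```text
time_s: 2.28
tcp_pos: [0.6585, -0.1237, 0.2499]
[ 0.65834169 -0.12349342  0.25079006]
```

View pics/w2.png

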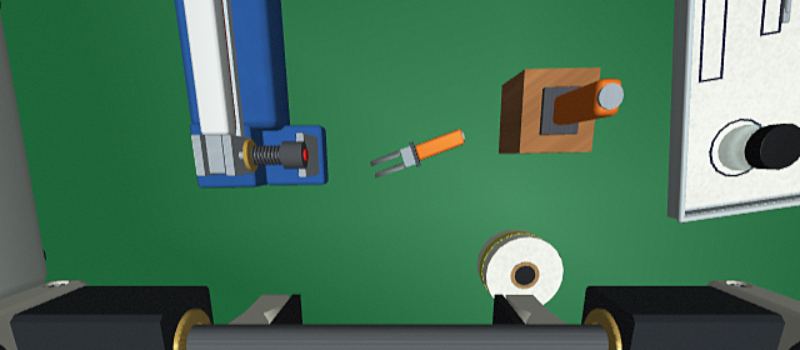

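```bash
python3 - <<'E'
from h import *
d=np.load("w2.npz"); im=d["im"]
a=cv2.resize(im[95:155,150:265],None,fx=6,fy=6,interpolation=cv2.INTER_CUBIC)
b=cv2.resize(im[50:128,395:505],None,fx=3,fy=3,interpolation=cv2.INTER_CUBIC)
o=np.zeros((594,690,3),np.uint8); o[:360]=a; o[360:,:330]=b; save("w2c.png",o)
c,R,K=d["c"],d["R"],d["K"]
h=cv2.cvtColor(im,cv2.COLOR_RGB2HSV)
# arm white edges per row
for v in (20,40,60,80,90,100):
    row=h[v,130:200]; m=np.where((row[:,1]<40)&(row[:,2]>200))[0]+130
    print(v,m.min(),m.max(),wz(c,R,K,(m.min()-.5,v),.092)[:2],wz(c,R,K,(m.max()+.5,v),.092)[:2])
m=((h[:,:,1]<60)&(h[:,:,2]>120)).astype(np.uint8); k=np.zeros_like(m);k[55:105,470:505]=m[55:105,470:505]
n,l,s,ce=cv2.connectedComponentsWithStats(k); i=1+s[1:,4].argmax(); print("forktop",s[i],ce[i],wz(c,R,K,ce[i],.142))
E
```

```text
20 150 182 [ 0.48820482 -0.26001066] [ 0.49052233 -0.2307261 ]
40 152 184 [ 0.50416306 -0.26180028] [ 0.5065165 -0.2320587]
60 155 186 [ 0.5206997  -0.26273107] [ 0.52301776 -0.23343355]
80 158 188 [ 0.53776907 -0.26369184] [ 0.54005062 -0.23485269]
90 159 190 [ 0.54647455 -0.26465286] [ 0.54884867 -0.23464171]
100 161 191 [ 0.55539733 -0.26468408] [ 0.55771597 -0.23537279]
forktop [479  67  20  21 318] [488.55974843  76.71383648] [0.56456672 0.01684857 0.142     ]
```

View pics/w2c.png

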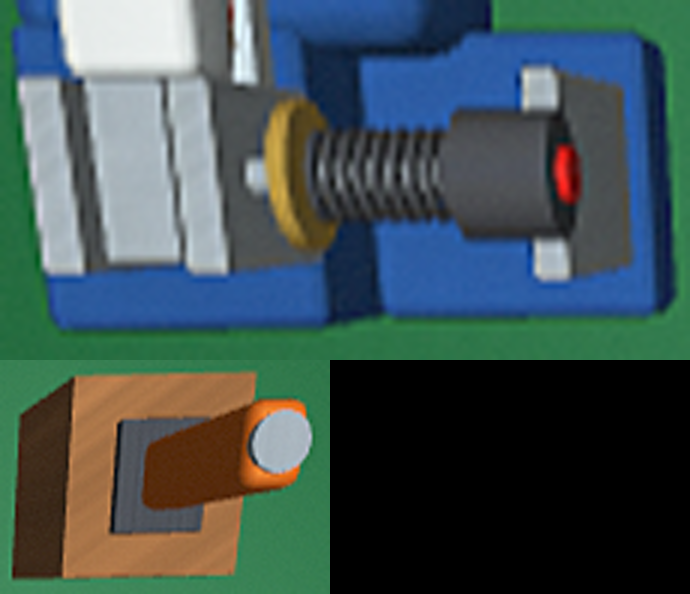

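```bash
python3 - <<'E'
from h import *
d=np.load("w2.npz"); c,R,K=d["c"],d["R"],d["K"]
def up(p,s,o,z,dy=0): return wz(c,R,K,((p[0]+.5)/s-.5+o[0],(p[1]-dy+.5)/s-.5+o[1]),z)[:2]*1000
L=np.array([up(p,6,(150,95),.098) for p in [(20,78),(57,78),(84,273),(46,273),(167,78),(207,78),(228,273),(188,273)]])
B=np.array([up(p,3,(395,50),.067,360) for p in [(76,377),(256,373),(233,573),(63,577)]])
print("lugs",L.round(1).tolist(),L.mean(0)); print("block",B.round(1).tolist(),B.mean(0))
def ang(a,b): v=b-a; return np.degrees(np.arctan2(v[1],v[0]))
print([ang(L[i],L[j]) for i,j in ((0,3),(1,2),(4,7),(5,6))],[ang(B[0],B[3]),ang(B[1],B[2])],[ang(B[0],B[1])-90,ang(B[3],B[2])-90, ang(L[0],L[5])-90,ang(L[3],L[6])-90])
F=np.array([up(p,3,(395,50),.073,360) for p in [(120,420),(112,533),(203,530)]]); print("collar",F, F[[0,2]].mean(0))
o,dd=ray("scene",(0,0)); 
I=np.load("scene.npy");H=cv2.cvtColor(I,cv2.COLOR_RGB2HSV);m=cv2.inRange(H,(3,150,100),(20,255,255));ys,xs=np.where(m[195:245,285:320]);print("scene handle",xs.mean()+285,ys.mean()+195, ys.min()+195,ys.max()+195, "pred", proj("scene",[[.5645,.0168,.072],[.5645,.0168,.142]]))
E
```

```text
lugs [[562.2, -270.2], [562.6, -264.5], [592.3, -266.6], [591.8, -272.7], [564.0, -247.4], [564.5, -241.2], [594.1, -243.6], [593.6, -250.0]] [ 578.11929419 -257.01541774]
block [[531.4, -11.5], [534.9, 47.8], [598.3, 43.7], [595.0, -15.4]] [564.88226146  16.15027015]
[np.float64(-4.65728591500777), np.float64(-4.042730954637017), np.float64(-4.986053273363488), np.float64(-4.655457343067039)] [np.float64(-3.5219789059578424), np.float64(-3.693968853200546)] [np.float64(-3.36024231172577), np.float64(-3.2215100493704654), np.float64(-4.522697798488565), np.float64(-4.52183081535928)]
collar [[546.56817891   1.06900571]
 [581.80610086  -0.84469875]
 [583.26200308  29.79701713]] [564.91509099  15.43301142]
scene handle 300.6015037593985 213.89473684210526 203 230 pred [[300.8011637  219.82864166]
 [300.15048951 202.07295661]]
```

```bash
python3 - <<'E'
from h import *
print(go(.5647,.0163,.20,176.5),go(.5647,.0163,.114,176.5))
E
```

```text
[ 1.04434e+02  1.31925e+02  5.07930e+01 -0.00000e+00 -0.00000e+00
 -1.80000e-02] [ 1.04422e+02  1.31932e+02  1.36793e+02 -0.00000e+00 -0.00000e+00
 -1.80000e-02]
```

```bash
python3 -m pendant '[[30,40,10,0,0,-0.018],[65,82,25,0,0,-0.018],[104.4,131.9,45,0,0,-0.018],[104.4,131.9,80,0,0,-0.018],[104.4,131.9,115,0,0,-0.018],[104.4,131.9,136.8,0,0,-0.018],[104.4,131.9,136.8,0,0,-0.018],[104.4,131.9,136.8,0,0,-0.018]]' 60
python3 -m pendant '[[0,0,0,0,0,0],[0,0,0,0,0,0],[0,0,0,0,0,0],[0,0,0,0,0,0],[0,0,0,0,0,0]]' 5 40
```

```text
time_s: 3.32
tcp_pos: [0.5659, 0.0171, 0.1156]
eef_rot: [180.0, 0.1, 176.6]
contact_force: [-0.1, 0.2, 0.3]
gripper_width: 0.0598
gripper_force: 0.0
time_s: 3.95
tcp_pos: [0.5653, 0.0171, 0.1137]
eef_rot: [-180.0, -0.0, 176.6]
contact_force: [0.8, 3.7, -4.0]
gripper_width: 0.0158
gripper_force: 40.4
```

```bash
python3 -m pendant '[[0,0,-15,0,0,0],[0,0,-40,0,0,0],[0,0,-75,0,0,0],[0,0,-110,0,0,0],[0,0,-136,0,0,0],[-30,-60,-136,0,0,0.018],[-60,-120,-136,0,0,0.018],[-85,-175,-136,0,0,0.018],[-100,-225,-136,0,0,0.018],[-100,-256,-136,0,0,0.018],[-100,-256,-136,0,0,0.018],[-100,-256,-136,0,0,0.018]]'
python3 - <<'E'
from h import *
im,c,R,K=wcam(); np.savez("w3",im=im,c=c,R=R,K=K); print(tcp()[0],r.get_state()["eef_rot"])
p=wproj(c,R,K,[.578,-.257,.098]);print(p); x,y=(p).astype(int)
a=cv2.resize(im[max(0,y-30):y+34,x-45:x+75],None,fx=6,fy=6,interpolation=cv2.INTER_CUBIC); print(x-45,max(0,y-30))
b=cv2.resize(im[150:,120:520],None,fx=.8,fy=.8)
o=np.zeros((384+200,720,3),np.uint8);o[:a.shape[0]]=a;o[384:,:320]=b;save("w3.png",o)
E
```

```text
time_s: 5.45
tcp_pos: [0.6496, -0.2442, 0.2503]
eef_rot: [180.0, 0.0, 175.5]
contact_force: [-0.4, 0.4, -0.3]
gripper_width: 0.016
gripper_force: 40.0
[ 0.64977439 -0.24368024  0.25035632] [1.79990772e+02 2.62071271e-02 1.75550794e+02]
[297.83454683 122.90219665]
252 92
```

View pics/w3.png

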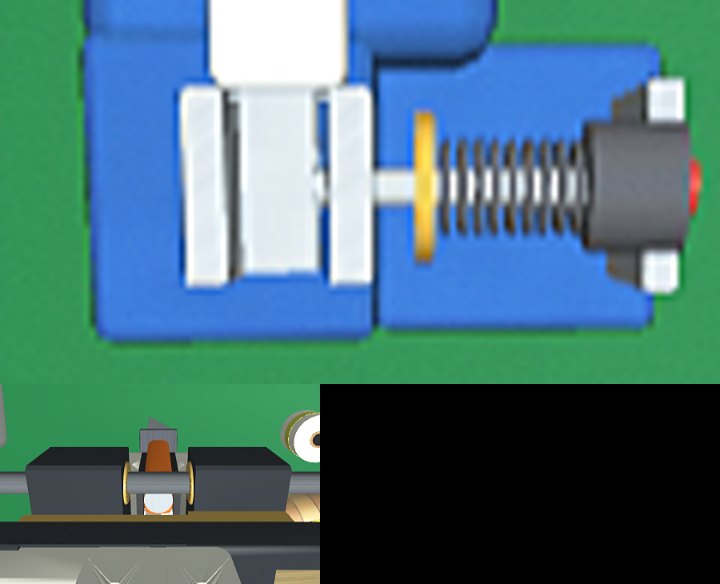

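```bash
python3 - <<'E'
from h import *
d=np.load("w3.npz"); c,R,K=d["c"],d["R"],d["K"]
def up(p,z): return wz(c,R,K,((p[0]+.5)/6-.5+252,(p[1]+.5)/6-.5+92),z)[:2]*1000
L=np.array([up(p,.098) for p in [(180,87),(222,87),(228,284),(186,284),(330,87),(370,87),(372,284),(330,284)]])
ang=lambda a,b: np.degrees(np.arctan2(*(b-a)[::-1]))
print(L.mean(0),[ang(L[i],L[j]) for i,j in((0,3),(1,2),(4,7),(5,6))],ang(L[0],L[5])-90,ang(L[3],L[6])-90)
print("widths",np.linalg.norm(L[0]-L[5]),np.linalg.norm(L[0]-L[3]))
yaw=-4.5; u=np.array([-np.sin(np.radians(yaw)),np.cos(np.radians(yaw))]); e=np.array([u[1],-u[0]])
h=L.mean(0)
for n,p,z in(("lugface",(371.5,186),.098),("flange in",(414,186),.094),("flange out",(434,186),.094),("bar",(394,186),.087),("flange top edge",(424,111),.084),("flange bot edge",(424,263),.084),("bracket",(647,186),.095),("bracket o",(682,186),.095)):
    q=up(p,z)-h; print(n,up(p,z),"sealer rel hinge x,y",q@e,q@u)
t=h+u*27.5; print("fork axis target",t); print(go(t[0]/1000+.0006,t[1]/1000+.0004,.25,180+yaw))
# arm line
E
```

```text
[ 577.83702343 -257.02133373] [np.float64(-4.407115089899144), np.float64(-4.05792646630562), np.float64(-4.995951902640602), np.float64(-4.051400510064934)] -4.4495564487130395 -4.451356666485083
widths 29.591600222689113 29.97622635451744
lugface [ 578.86175943 -242.17537136] sealer rel hinge x,y -0.143223702004681 14.880597077020793
flange in [ 579.34965915 -235.44084416] sealer rel hinge x,y -0.185212924503006 21.6326441490492
flange out [ 579.59807916 -232.24908031] sealer rel hinge x,y -0.1879816144074101 24.834059664337968
bar [ 579.03786802 -238.63154954] sealer rel hinge x,y -0.24570304815086608 18.42731180019651
flange top edge [ 567.59296107 -232.81209431] sealer rel hinge x,y -12.111918362480901 23.330870544407503
flange bot edge [ 591.77398103 -234.593957  ] sealer rel hinge x,y 12.134362922095256 23.451721702536027
bracket [ 582.24229701 -198.39195969] sealer rel hinge x,y -0.20831407159937382 58.7942730217332
bracket o [ 582.67559871 -192.82478864] sealer rel hinge x,y -0.21314330427651826 64.3782787982507
fork axis target [ 579.99464856 -229.60610705]
[7.0094e+01 9.0640e+00 3.2600e-01 0.0000e+00 0.0000e+00 1.0000e-03]
```

```bash
python3 -m pendant '[[35,5,0,0,0,0],[70,9,0,0,0,0],[70,9,0,0,0,0],[70,9,0,0,0,0]]'
python3 - <<'E'
from h import *
print(go(.5806,-.2292,.2,175.5))
E
```

```text
time_s: 6.0
tcp_pos: [0.5813, -0.2291, 0.2507]
eef_rot: [-180.0, 0.1, 175.6]
contact_force: [0.7, 1.3, -0.6]
gripper_width: 0.0159
gripper_force: 40.0
[ 7.9400e-01 -1.1800e-01  5.0739e+01 -0.0000e+00  2.0000e-03  2.0000e-03]
```

```bash
python3 -m pendant '[[0.5,0,20,0,0,0],[0.5,0,40,0,0,0],[0.5,0,47,0,0,0],[0.5,0,53,0,0,0],[0.5,0,57,0,0,0],[0.5,0,57,0,0,0]]'
```

```text
time_s: 6.75
tcp_pos: [0.5806, -0.2304, 0.1932]
eef_rot: [-180.0, 0.1, 175.5]
contact_force: [0.6, -3.7, -1.7]
gripper_width: 0.0157
gripper_force: 40.0
```

```bash
python3 -m pendant '[[0,0,6,0,0,0],[0,-0.4,12,0,0,0],[0,-0.6,18,0,0,0],[0,-0.8,24,0,0,0],[0,-0.8,30,0,0,0],[0,-0.8,35,0,0,0],[0,-0.8,39,0,0,0],[0,-0.8,39,0,0,0]]'
```

```text
time_s: 7.75
tcp_pos: [0.5798, -0.231, 0.1526]
eef_rot: [-180.0, -0.1, 175.5]
contact_force: [0.5, -6.3, -1.7]
gripper_width: 0.0158
gripper_force: 40.0
```

```bash
python3 -m pendant '[[0,-0.4,1.5,0,0,0],[0,-0.4,3,0,0,0],[0,-0.4,3,0,0,0]]'; python3 -m pendant '[[0,-0.4,1,0,0,0],[0,-0.4,2,0,0,0],[0,-0.4,2,0,0,0]]'
```

```text
time_s: 8.12
tcp_pos: [0.5798, -0.2314, 0.1499]
eef_rot: [-180.0, -0.0, 175.5]
contact_force: [1.0, -6.9, 0.1]
gripper_width: 0.0158
gripper_force: 40.0
time_s: 8.5
tcp_pos: [0.5799, -0.2322, 0.1492]
eef_rot: [-179.9, -0.0, 175.5]
contact_force: [-2.7, -6.3, 8.4]
gripper_width: 0.0162
gripper_force: 40.0
```

```bash
python3 -m pendant '[[0,-0.3,1,0,0,0],[0,-0.3,1,0,0,0]]'; python3 -m pendant '[[0,0,-1,0,0,0],[0,0,-1.5,0,0,0]]' ; python3 -m pendant '[[0,0,0,0,0,0],[0,0,0,0,0,0],[0,0,0,0,0,0]]' 40
```

```text
time_s: 8.75
tcp_pos: [0.5799, -0.2323, 0.1491]
eef_rot: [-180.0, 0.0, 175.5]
contact_force: [-4.8, -2.9, 14.9]
gripper_width: 0.016
gripper_force: 40.0
time_s: 9.0
tcp_pos: [0.5798, -0.2322, 0.1493]
eef_rot: [-180.0, -0.0, 175.5]
contact_force: [-0.4, -5.5, 3.6]
gripper_width: 0.0156
gripper_force: 40.0
time_s: 9.38
tcp_pos: [0.5799, -0.2313, 0.1487]
eef_rot: [180.0, -0.0, 175.5]
contact_force: [0.8, 0.2, -0.3]
gripper_width: 0.0381
gripper_force: 0.0
```

```bash
python3 -m pendant '[[0,0,-30,0,0,0],[0,0,-65,0,0,0],[0,0,-100,0,0,0],[-35,-10,-105,0,0,0],[-70,-12,-105,0,0,0],[-70,-12,-105,0,0,0],[-70,-12,-105,0,0,0]]' |head -3
python3 - <<'E'
from h import *
im,c,R,K=wcam(); np.savez("w4",im=im,c=c,R=R,K=K)
x,y=wproj(c,R,K,[.578,-.257,.098]).astype(int); print(x,y)
a=cv2.resize(im[y-30:y+34,x-45:x+75],None,fx=6,fy=6,interpolation=cv2.INTER_CUBIC)
b=cv2.resize(im[:y+34,x-100:x+100],(int(200*1.4),int((y+34)*1.4)))
o=np.zeros((384+b.shape[0],720,3),np.uint8);o[:384]=a;o[384:,:b.shape[1]]=b;save("w4.png",o[:600]); print(x-45,y-30,b.shape)
E
```

```text
time_s: 10.25
tcp_pos: [0.6485, -0.249, 0.2534]
eef_rot: [180.0, -0.1, 175.5]
303 124
258 94 (221, 280, 3)
```

View pics/w4.png

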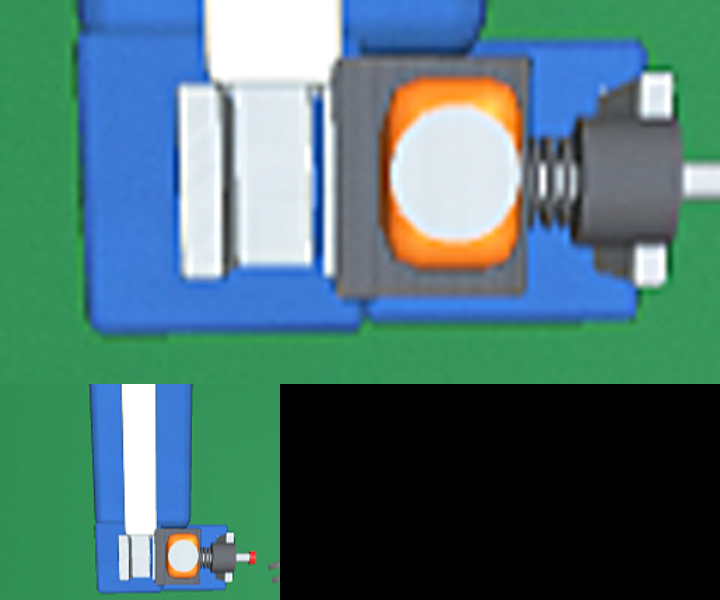

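The fork is home: its collar sits beside the lug, the nose is out of the eye, and the bar sticks out behind the housing (690,180). Next I measure the arm's axis.

```bash
python3 - <<'E'
from h import *
d=np.load("w4.npz"); im,c,R,K=d["im"],d["c"],d["R"],d["K"]; h=cv2.cvtColor(im,cv2.COLOR_RGB2HSV)
for v in (5,25,45,65,85,100):
    m=np.where((h[v,270:330,1]<50)&(h[v,270:330,2]>200))[0]+270
    a,b=wz(c,R,K,(m.min()-.5,v),.092)*1000,wz(c,R,K,(m.max()+.5,v),.092)*1000; print(v,a[:2],b[:2],b[1]-a[1])
print(go(.4353,-.2458,.16,175.5),go(.4353,-.2458,.09,175.5))
E
```

```text
5 [ 475.14633379 -260.17850365] [ 476.7917014  -238.87776113] 21.300742517369088
25 [ 491.00419454 -260.88536415] [ 492.60587451 -240.15739152] 20.72797262431942
45 [ 507.28807392 -262.52966571] [ 508.91541736 -241.47710559] 21.052560122566575
65 [ 524.1620375  -263.29643356] [ 525.74397606 -242.83881669] 20.45761686212876
85 [ 541.508602   -265.03289071] [ 543.11672602 -244.24456195] 20.788328758458192
100 [ 554.89114927 -266.37253464] [ 556.59350625 -244.37251234] 22.000022301148704
[ 2.12555e+02 -1.34660e+01  9.40690e+01  0.00000e+00 -1.00000e-03
  0.00000e+00] [ 2.12500e+02 -1.34840e+01  1.64069e+02  0.00000e+00 -1.00000e-03
  0.00000e+00]
```

```bash
python3 -m pendant '[[55,-4,0,0,0,-0.003],[110,-8,0,0,0,-0.003],[165,-11,0,0,0,-0.003],[212.5,-13.9,20,0,0,-0.003],[212.5,-13.9,60,0,0,-0.003],[212.5,-13.9,100,0,0,-0.003],[212.5,-13.9,140,0,0,-0.003],[212.5,-13.9,158,0,0,-0.003],[212.5,-13.9,164,0,0,-0.003],[212.5,-13.9,164,0,0,-0.003]]' 50
python3 -m pendant '[[0,0,0,0,0,0],[0,0,0,0,0,0],[0,0,0,0,0,0],[0,0,0,0,0,0],[0,0,0,0,0,0]]' 10 40
```

```text
time_s: 11.55
tcp_pos: [0.4359, -0.2465, 0.0908]
eef_rot: [-180.0, 0.0, 175.7]
contact_force: [-0.2, -0.0, -0.2]
gripper_width: 0.0498
gripper_force: 0.0
time_s: 12.18
tcp_pos: [0.4361, -0.2466, 0.0906]
eef_rot: [-180.0, 0.0, 175.7]
contact_force: [-1.9, 0.5, 4.5]
gripper_width: 0.0214
gripper_force: 40.0
```

```bash
python3 -m pendant '[[0,0,-3,0,0,0],[1.5,-0.3,-6,0,0,0],[3,-0.7,-8,0,0,0],[5,-1,-9,0,0,0],[5,-1,-9,0,0,0]]'; python3 -m pendant '[[0,0,-7,0,0,0],[0,0,-14,0,0,0],[0,0,-21,0,0,0],[0,0,-30,0,0,0],[0,0,-30,0,0,0]]'
```

```text
time_s: 12.8
tcp_pos: [0.4307, -0.2471, 0.0993]
eef_rot: [180.0, -0.0, 175.7]
contact_force: [-0.3, 0.1, -2.8]
gripper_width: 0.0217
gripper_force: 40.0
time_s: 13.42
tcp_pos: [0.4315, -0.2473, 0.1302]
eef_rot: [-180.0, 0.1, 175.7]
contact_force: [1.2, -0.2, -2.2]
gripper_width: 0.0217
gripper_force: 40.0
```

```bash
python3 - <<'E'
from h import *
print(go(.56,.2,.36,184))
E
```

```text
[-9.50440e+01  4.55581e+02 -2.29697e+02 -0.00000e+00  2.00000e-03
 -1.45000e-01]
```

```bash
python3 -m pendant '[[0,0,-40,0,0,0],[0,0,-85,0,0,0],[0,0,-130,0,0,0],[0,0,-180,0,0,0],[-10,35,-215,0,0,-0.02],[-25,85,-230,0,0,-0.05],[-35,140,-230,0,0,-0.07],[-45,195,-230,0,0,-0.1],[-55,250,-230,0,0,-0.12],[-65,305,-230,0,0,-0.145],[-75,360,-230,0,0,-0.145],[-85,410,-230,0,0,-0.145],[-95,440,-230,0,0,-0.145],[-95,455,-230,0,0,-0.145],[-95,455,-230,0,0,-0.145],[-95,455,-230,0,0,-0.145]]'
python3 - <<'E'
from h import *
im,c,R,K=wcam(); np.savez("w5",im=im,c=c,R=R,K=K); print(tcp()[0],r.get_state()["eef_rot"])
# rectified crop of liner z=.004 : 2 px/mm, world x .29..  .64 down, y .24..0.38 right
gx,gy=np.meshgrid(np.arange(.235,.395,.0005),np.arange(.29,.64,.0005)) # gx=y, gy=x
P=np.stack([gy,gx,np.full_like(gx,.004)],-1); m=wproj(c,R,K,P).astype(np.float32)
o=cv2.remap(im,m[...,0],m[...,1],cv2.INTER_CUBIC); np.save("rect",o)
O=np.zeros((600,720,3),np.uint8); O[:,:274]=cv2.resize(o,(274,600)); O[100:350,290:690]=cv2.resize(im,(400,250)); save("w5.png",O)
E
```

```text
time_s: 15.42
tcp_pos: [0.5595, 0.1986, 0.3594]
eef_rot: [-180.0, -0.0, -176.0]
contact_force: [-0.1, 0.0, -2.6]
gripper_width: 0.0217
gripper_force: 40.0
[0.55955205 0.19846748 0.35958979] [ 1.79994134e+02  1.46218452e-02 -1.76043564e+02]
```

View pics/w5.png

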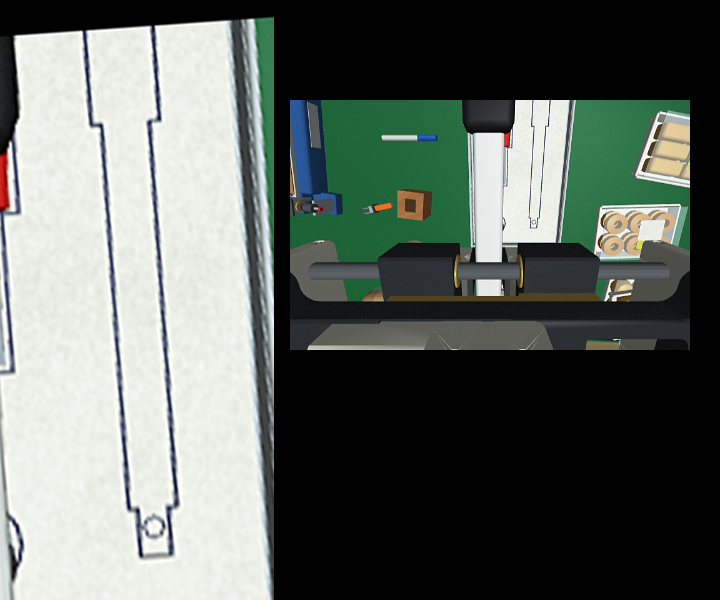

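```bash
python3 - <<'E'
from h import *
o=np.load("rect.npy"); g=cv2.cvtColor(o,cv2.COLOR_RGB2GRAY)
def ed(row,c):  # darkest col near c
    s=g[row-2:row+3,c-8:c+9].mean(0); w=np.clip(s.max()-s-40,0,None); return c-8+(w*np.arange(17)).sum()/w.sum()
for v in (170,300,440,560):
    l=ed(v,int((103+26*(v/1.1667-125)/382)*1.1667)); rr=ed(v,int((151+26*(v/1.1667-125)/382)*1.1667)); print(.29+v*.0005,.235+(l+rr)/2*.0005,(rr-l)/2)
print(go(.4564,.3153,.12,183.9),go(.4564,.3153,.0266,183.9))
E
```

```text
0.375 0.30917907277938644 28.281548611344974
0.43999999999999995 0.31386201893977883 28.17000185554167
0.51 0.31889941358124607 28.095745159190074
0.5700000000000001 0.3231955321852966 28.084358256194804
[9.49060e+01 1.23647e+02 2.39578e+02 0.00000e+00 0.00000e+00 1.00000e-03] [9.49300e+01 1.23637e+02 3.32978e+02 0.00000e+00 0.00000e+00 1.00000e-03]
```

```bash
python3 -m pendant '[[30,40,30,0,0,-0.002],[60,85,70,0,0,-0.002],[85,115,115,0,0,-0.002],[94.9,123.4,165,0,0,-0.002],[94.9,123.4,210,0,0,-0.002],[94.9,123.4,250,0,0,-0.002],[94.9,123.4,285,0,0,-0.002],[94.9,123.4,310,0,0,-0.002],[94.9,123.4,320,0,0,-0.002],[94.9,123.4,320,0,0,-0.002],[94.9,123.4,320,0,0,-0.002]]'
python3 - <<'E'
from h import *
print(go(.4564,.3150,.0266,184.1))
E
```

```text
time_s: 16.85
tcp_pos: [0.4572, 0.3164, 0.0405]
eef_rot: [179.9, 0.1, -175.9]
contact_force: [1.3, -0.3, -2.6]
gripper_width: 0.0218
gripper_force: 40.0
[ 9.2500e-01 -1.3980e+00  1.3939e+01  1.0000e-03  2.0000e-03  0.0000e+00]
```

```bash
python3 -m pendant '[[0.4,-0.8,4,0,0,0],[0.4,-0.8,7,0,0,0],[0.4,-0.8,10,0,0,0],[0.4,-0.8,11,0,0,0],[0.4,-0.8,11,0,0,0]]'
python3 -m pendant '[[0,0,0.7,0,0,0],[0,0,1.4,0,0,0],[0,0,1.4,0,0,0]]'
python3 - <<'E'
from h import *
print(go(.4564,.3150,.0266,184.1))
E
```

```text
time_s: 17.48
tcp_pos: [0.4562, 0.3151, 0.0281]
eef_rot: [-180.0, -0.0, -175.9]
contact_force: [-0.4, 0.6, -1.8]
gripper_width: 0.0216
gripper_force: 40.0
time_s: 17.85
tcp_pos: [0.4562, 0.3151, 0.0268]
eef_rot: [-180.0, -0.0, -175.9]
contact_force: [0.7, -0.2, -1.5]
gripper_width: 0.0214
gripper_force: 40.0
[-0.228 -0.084  0.222 -0.    -0.     0.   ]
```

Force is beginning to unload, so I descend slowly until full contact.

```bash
python3 -m pendant '[[0,0,0.4,0,0,0],[0,0,0.8,0,0,0],[0,0,0.8,0,0,0]]'
python3 -m pendant '[[0,0,0.4,0,0,0],[0,0,0.8,0,0,0],[0,0,0.8,0,0,0]]'
```

```text
time_s: 18.23
tcp_pos: [0.4562, 0.3151, 0.0266]
eef_rot: [180.0, 0.0, -175.9]
contact_force: [-2.2, -0.7, 4.0]
gripper_width: 0.0221
gripper_force: 40.0
time_s: 18.6
tcp_pos: [0.4562, 0.3151, 0.0266]
eef_rot: [180.0, 0.0, -175.9]
contact_force: [-5.9, -2.8, 13.6]
gripper_width: 0.0219
gripper_force: 40.0
```

```bash
python3 -m pendant '[[0,0,-0.7,0,0,0],[0,0,-0.9,0,0,0]]'
python3 -m pendant '[[0,0,0,0,0,0],[0,0,0,0,0,0],[0,0,0,0,0,0],[0,0,-15,0,0,0],[0,0,-50,0,0,0],[0,0,-100,0,0,0],[0,0,-160,0,0,0],[-40,-20,-220,0,0,0],[-80,-45,-280,0,0,0],[-104,-70,-333,0,0,0],[-104,-95,-333,0,0,0],[-104,-95,-333,0,0,0],[-104,-95,-333,0,0,0]]' 40
python3 - <<'E'
from h import *
im,c,R,K=wcam(); np.savez("w6",im=im,c=c,R=R,K=K)
gx,gy=np.meshgrid(np.arange(.235,.395,.0005),np.arange(.29,.64,.0005))
def rect(z): 
    m=wproj(c,R,K,np.stack([gy,gx,np.full_like(gx,z)],-1)).astype(np.float32); return cv2.resize(cv2.remap(im,m[...,0],m[...,1],cv2.INTER_CUBIC),(274,600))
s=r.capture("scene"); t=r.capture("top")
O=np.zeros((600,800,3),np.uint8); O[:,:274]=rect(.004); O[:230,290:700]=cv2.resize(im,(410,256))[:230]
O[235:595,280:530]=cv2.resize(s[150:294,150:250],(250,360)); O[235:595,540:790]=cv2.resize(t[125:275,175:280],(250,360)); save("w6.png",O)
E
```

```text
time_s: 18.85
tcp_pos: [0.4562, 0.3151, 0.0266]
eef_rot: [180.0, 0.0, -175.9]
contact_force: [-2.9, -1.4, 4.8]
gripper_width: 0.0214
gripper_force: 40.0
time_s: 20.48
tcp_pos: [0.5663, 0.2275, 0.3595]
eef_rot: [180.0, -0.0, -175.9]
contact_force: [-0.4, -0.7, 0.4]
gripper_width: 0.0401
gripper_force: 0.0
```

View pics/w6.png

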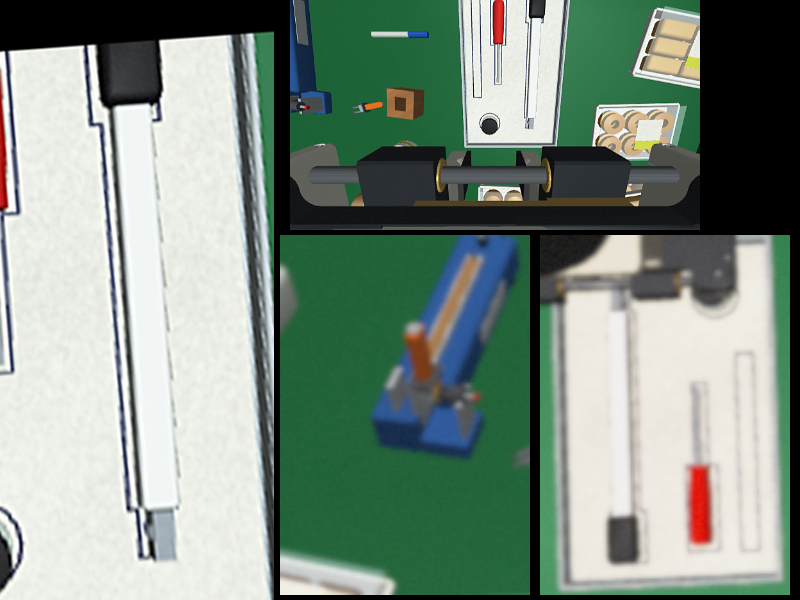

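```bash
python3 - <<'E'
from h import *
d=np.load("w6.npz"); c,R,K=d["c"],d["R"],d["K"]
def f(col,row,z):
    P=np.array([.29+row*.35/600,.235+col*.16/274,.004]); t=(z-c[2])/(P[2]-c[2]); return (c+(P-c)*t)[:2]*1000
u=np.radians(4.1); e=np.array([np.cos(u),np.sin(u)]); n=np.array([-e[1],e[0]])
ring=np.array([.29+527*.35/600,.235+153.7*.16/274])*1000; org=ring-126*e
for nm,col,row,z in(("bar L",127,300,.028),("bar R",162,300,.028),("barL2",140,480,.028),("barR2",175,480,.028),("barL0",114,130,.028),("barR0",151,130,.028),("bar end R",178,508,.028),("bar end L",143,510,.028),("eye end",165,560,.030),("pad end",130,104,.036)):
    q=f(col,row,z)-org; print(nm,q@e,q@n)
E
```

```text
bar L -5.874920084281299 -10.382106298364143
bar R -4.484449826832683 9.0159540823437
barL2 94.29907550294375 -10.320653390314934
barR2 95.68954576039236 9.077406990392964
barL0 -100.51238593784576 -10.840422592393493
barR0 -99.04246023711435 9.666098381497688
bar end R 111.31101217956547 9.628880399423542
bar end L 111.02784786884897 -9.848552658480385
eye end 139.07717246201787 -0.043563922479030945
pad end -111.99296090965333 -2.5338561913377777
```

The arm lies within about 1 mm of its outline. The fork still stands in the hinge, and nothing else has moved.

```bash
python3 -c "
from plant import r
print(r.close_job())"
```

```text
the job is handed in; nothing more can be done
None
```

I handed the job in at about 20.6 s of the 53 s: the fork stands fully home holding the bar back, the press arm lies flat about 1 mm from its drawn outline by camera, and the other items look undisturbed. The arm's lift included a shift of about 5 mm along its length and 1 mm sideways to clear the fork's collar, so it was not perfectly straight.

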